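# Check two brake levers and hold the one that stops short of its bar

### The job

Check the brake levers on the two test stands: push the left-hand lever (as seen from the robot) in toward its bar with the outside of the fingers until it comes up against its stop, let it spring right out, then do the same with the right-hand lever. One lever stops clear of its bar and the other runs all the way in to it; finish with the one that stops clear pressed in against its stop and the other one out, and keep pressing as the program ends. Press firmly but without forcing, on the outer face only: do not pinch or hook a lever, do not touch the bars, and leave the things lying about where they are.

Things in the scene. Friction and masses are not known exactly. Their poses are not given: they have to be found in the camera images.
- stand_a: one of two look-alike brake-lever test stands, fixed; either may be the left-hand one. Steel base plate 90 x 140 x 12 mm, two posts, level bar on top (axis 120 mm above the bench). Origin: centre of the plate's underside, below the bar; +y along the bar toward the lever's pivot end, +x from the lever to the bar and on, z up
- bar_a: bar of stand_a: black rubber grip 30 mm in diameter (y -104 to +31 mm), bare steel and the lever's fork beyond, to y +125 mm; nothing rises over 20 mm above the axis. Origin: on the axis above the stand's origin; axes as the stand's. Not to be touched
- lever_a (a joint): lever angle of stand_a, rad: 0 = sprung out (as found), grows toward the bar. Vertical pivot at x -36, y +78 mm of the stand. Light return spring, 1.5 N at rest to 3 N at the press point, then a hard stop: on one of the two levers at 0.165 (still 22 mm short of the grip), on the other at 0.314 (against the grip); only pressing tells which is which
- blade_a: finger blade of that lever: flat aluminium bar 126 mm long, 18 high (z 111 to 129), 12 thick with its rib. Origin: the press point, mid-height on the outer face, 25 mm from the free end, 130 from the pivot, 72 out from the bar's axis at rest; -x points out of the face, +y along the blade to the pivot. Travels 21 mm to the stop on the lever that stops short, 41 on the other
- rib_a: rib along the inner side of that blade, the side that faces the bar (3.5 mm thick; same origin and axes as blade_a; its back is at x +12.5 mm). Not to be touched: touching it means the lever is being pinched or hooked
- stand_b: one of two look-alike brake-lever test stands, fixed; either may be the left-hand one. Steel base plate 90 x 140 x 12 mm, two posts, level bar on top (axis 120 mm above the bench). Origin: centre of the plate's underside, below the bar; +y along the bar toward the lever's pivot end, +x from the lever to the bar and on, z up
- bar_b: bar of stand_b: black rubber grip 30 mm in diameter (y -104 to +31 mm), bare steel and the lever's fork beyond, to y +125 mm; nothing rises over 20 mm above the axis. Origin: on the axis above the stand's origin; axes as the stand's. Not to be touched
- lever_b (a joint): lever angle of stand_b, rad: 0 = sprung out (as found), grows toward the bar. Vertical pivot at x -36, y +78 mm of the stand. Light return spring, 1.5 N at rest to 3 N at the press point, then a hard stop: on one of the two levers at 0.165 (still 22 mm short of the grip), on the other at 0.314 (against the grip); only pressing tells which is which
- blade_b: finger blade of that lever: flat aluminium bar 126 mm long, 18 high (z 111 to 129), 12 thick with its rib. Origin: the press point, mid-height on the outer face, 25 mm from the free end, 130 from the pivot, 72 out from the bar's axis at rest; -x points out of the face, +y along the blade to the pivot. Travels 21 mm to the stop on the lever that stops short, 41 on the other
- rib_b: rib along the inner side of that blade, the side that faces the bar (3.5 mm thick; same origin and axes as blade_b; its back is at x +12.5 mm). Not to be touched: touching it means the lever is being pinched or hooked
- knob_violet: bystander, loose: round moulded knob, 44 mm across, 24 mm high, between the stands; origin at the centre of its underside. To be left alone
- disc_green: bystander, loose: flat round moulded knob, 42 mm across, 11 mm high, behind the gap between the stands; origin at the centre of its underside. To be left alone
- snap_blank_a: bystander, loose: flat oval moulded snap hook, 51 x 110 x 11 mm, in front of the gap between the stands; origin at the centre of its underside. To be left alone
- end_cutters: bystander, loose: pair of end cutters lying flat, 85 x 162 x 14 mm, behind the right-hand stand; origin at the centre of its underside. To be left alone
- hook_c: bystander, loose: moulded coat hook, 52 x 90 x 64 mm, to the right of the stands; origin at the centre of its underside. To be left alone
- knob_blue: bystander, loose: round moulded knob, 38 mm across, 21 mm high, to the left of the stands; origin at the centre of its underside. To be left alone

How it is judged:
By the outcome, as a careful person would: the job done as asked, in the order asked, and still so for the second after the job is handed in, while the arm keeps its last pose, push and grip.
It also fails if it takes over 64 s, if anything falls off the work surface, if the arm or the gripper's body presses on something with over 40 N, if the wrist force passes 120 N, or if a joint passes its speed limit or range.

### The arm

A 6-joint arm with a two-finger parallel gripper is mounted at the origin on a cart in front of the work surface, level with it; the furniture and walls round the work are solid. World frame = base frame: x ahead of the robot, y to its left, z up, the work surface at z = 0. Lengths are in m, angles in rad, forces in N, time in s.
With the tool pointing down it reaches from about 0.3 to 0.775 m from the base axis. Payload 14.6 kg.
Tool frame: the origin (TCP) lies midway between the tips of the shut fingers; the grasp point (between the pads) lies 19 mm behind it (grasp_offset is the distance from the TCP to the grasp point, in m); x points along the fingers, y is the direction in which the jaws open and shut, and the axes are right-handed (so a half turn about x gives the same grasp; the last joint's range is limited). The gripper opens to 85 mm and grips with 20 to 120 N. Pads are 22 mm wide; open, the fingers measure 114 mm over their backs; the gripper's body (76 mm by 85 mm) begins 54 mm behind the grasp point. The pads swing forward as they close: fully open they stand 13 mm farther back than shut.
Start: joints at [1.123, 0.3, 1.521, -0, 1.321, -0.067], TCP at [0.204, 0.511, 0.21] pointing down, gripper open.
Joint ranges: [-3.03, 3.03], [-0.79, 2.21], [0.23, 2.52], [-1.04, 4.18], [0, 3.07], [-2.55, 2.55]. Speed limits (rad/s): [2.22, 2.22, 2.57, 3.14, 3.14, 3.14].

### API

Orientations are given as a rotation vector (axis times angle).
In Python, from cell import * gives the robot as it stands.
- The arm moves only by the tool move_arm, never from a script. Its arguments are lists of equal length, an entry for each row: "travel": the shift along the tool's x, y, z normalised to -1 to 1, where 1 is 150 mm, a list of three; "roll": the turn about the tool's x normalised to -1 to 1, where 1 is 180 degrees. In form: {"travel": [[tx, ty, tz], ...], "roll": [roll, ...]}. A call has 1 to 12 rows; each row is the pose to reach, as a shift and turn from the pose measured when the call began, along the tool's axes at that moment, turning the shorter way round; what a row does not reach only later rows make up. A row lasts 1/12 s, in which the tool goes at most 41.7 mm and 7.16 degrees, less where a joint would pass 70% of its speed; a pose out of reach is approached as far as the arm can. A call with a number of a shift or a turn outside -1 to 1 is refused whole. A call with a gripper value outside its range is refused whole. "fingers" is the opening, from -1 (shut) to 1 (fully open), set as the call begins (left out, the last holds). The fingers move at their own pace and stop on an object; the grip force is fixed at half the most. Time passes only in rows, so rows that repeat a pose let the fingers close. It gives the time, the measured TCP pose, the force and the opening at its end, in the units of the state.
- sense(): the state, without advancing time (a new reading comes with each control period).
- snapshot(name): name is "scene" or "side" or "wrist"; returns a dict with "color" (400x640x3 uint8, red, green, blue), "intrinsics" (3x3 intrinsics, pixels), "cam_to_world" (4x4, takes a point from camera to world coordinates); the wrist camera has in their place "hand_eye" (4x4, takes a point from camera to tool coordinates, whose origin is the TCP and whose axes are the tool frame's). Camera axes: x right, y down, z forward; pixel columns grow to the right and rows downward; lengths in m; the calibration is good to about 2 mm. The wrist camera is an equidistant fisheye: a pixel r from the principal point sees the ray r / f radians off the axis. A picture is of the moment at which its call begins: read the wrist's pose just before it. There is no depth.
- close_job(): hands the job in, once; it reports no verdict.
The state is a dict: "t": time; "joint_positions": joint angles; "joint_vel": joint speeds; "tau": joint torques, N m; "position": TCP position; "ee_rot": TCP orientation; "force": force on the tool from outside, world axes, zero at the start; "moment": the same for the moment, N m; "finger_gap": opening from 0.0 (shut) to 1.0 (fully open).
Only numpy, scipy, OpenCV 4.12 (cv2) and the standard library are available. Lean on these libraries where they do the work, as an engineer would, in place of code of your own. Each camera call takes 0.05 s, during which the arm holds its last target. There are 200 camera calls.

## Working session

There is one attempt and no reset: what is moved stays moved. The work goes in short steps, Python scripts to look and compute and a tool call to move; the robot and the scene stay as the last step left them, time stands still between calls to the robot, and variables do not carry over. Pictures are saved under pics/ and viewed, about 8 in all and at most 12, crops included, and the job is handed in when it is done.

Besides the shell and the picture viewer there is one more tool, called after "Request:" as name(argument=value, ...) on one line, values as JSON. move_arm: Moves the arm, as the interface text tells. Scaled input: -1 to 1 covers 150 mm each way for a shift and 180 degrees each way for a turn. Its arguments: {"type":"object","properties":{"travel":{"type":"array","items":{"type":"array","items":{"type":"number"}}},"roll":{"type":"array","items":{"type":"number"}},"fingers":{"type":"number"}},"required":["travel","roll"]}

```bash
mkdir -p pics; ls; python3 - <<'E'
from cell import *
import cv2
s=sense()
print({k:(np.round(v,3).tolist() if k!='t' else v) for k,v in s.items()} if 'np' in globals() else s)
for n in ["scene","side"]:
    r=snapshot(n); cv2.imwrite(f"pics/{n}0.png",r["color"][:,:,::-1]); print(n,r["intrinsics"],r["cam_to_world"])
E
```

```text
pics
{'t': 0.0, 'joint_positions': array([ 1.12342984e+00,  3.00466217e-01,  1.52159530e+00,  8.67085475e-06,
        1.32071058e+00, -6.66233010e-02]), 'joint_vel': array([ 2.15493778e-04, -7.30111294e-04, -1.55151023e-04,  1.16612788e-04,
       -8.25090544e-05, -9.14857870e-04]), 'tau': array([ 3.65494852e-04, -5.43495297e+01, -3.61801136e+01, -3.66275867e-05,
        3.99619457e-03, -2.32357417e-05]), 'position': array([0.20428266, 0.5103677 , 0.209118  ]), 'ee_rot': array([ 0.29782366,  1.55038617, -0.29962109]), 'force': array([ 0.50603931, -0.95875018, -0.37095677]), 'moment': array([-0.01626628,  0.02862685, -0.03809988]), 'finger_gap': 1.0037001609309162}
scene [[462.00348509   0.         314.5616494 ]
 [  0.         462.00348509 200.80956772]
 [  0.           0.           1.        ]] [[ 0.61743511 -0.57027618  0.54181081 -0.19385465]
 [-0.78653365 -0.45788331  0.41437628 -0.61884621]
 [ 0.01177721 -0.6820029  -0.73125464  1.13148283]
 [ 0.          0.          0.          1.        ]]
side [[413.33302162   0.         319.56811315]
 [  0.         413.33302162 198.60343164]
 [  0.           0.           1.        ]] [[-0.9995751   0.02785509 -0.00858553  0.56403603]
 [ 0.02526499  0.68108209 -0.73177105  1.10613636]
 [-0.0145361  -0.73167703 -0.68149646  1.14122885]
 [ 0.          0.          0.          1.        ]]
```

View pics/scene0.png

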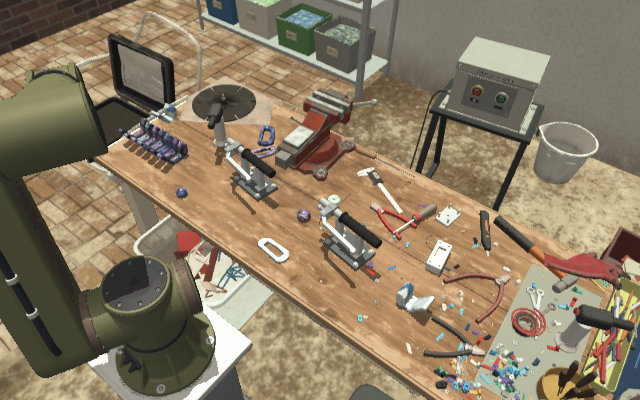

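View pics/side0.png

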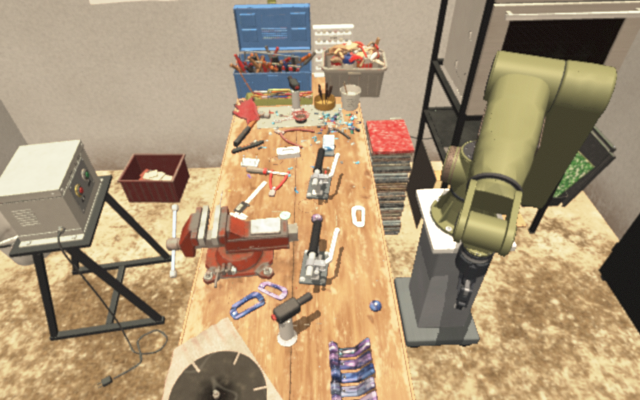

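The scene view shows the left stand near (252,170) and the right one near (348,230). Both levers are on the robot side, with the forks at their left ends. I'll zoom in on crops of each.

```bash
python3 - <<'E'
import cv2,numpy as np
a=cv2.imread("pics/scene0.png");b=cv2.imread("pics/side0.png")
f=lambda im,x,y:cv2.resize(im[y:y+75,x:x+100],(400,300),interpolation=cv2.INTER_CUBIC)
cv2.imwrite("pics/z0.png",np.vstack([np.hstack([f(a,205,130),f(a,300,190)]),np.hstack([f(b,275,215),f(b,280,135)])]))
E
```

```text
(no output)
```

View pics/z0.png

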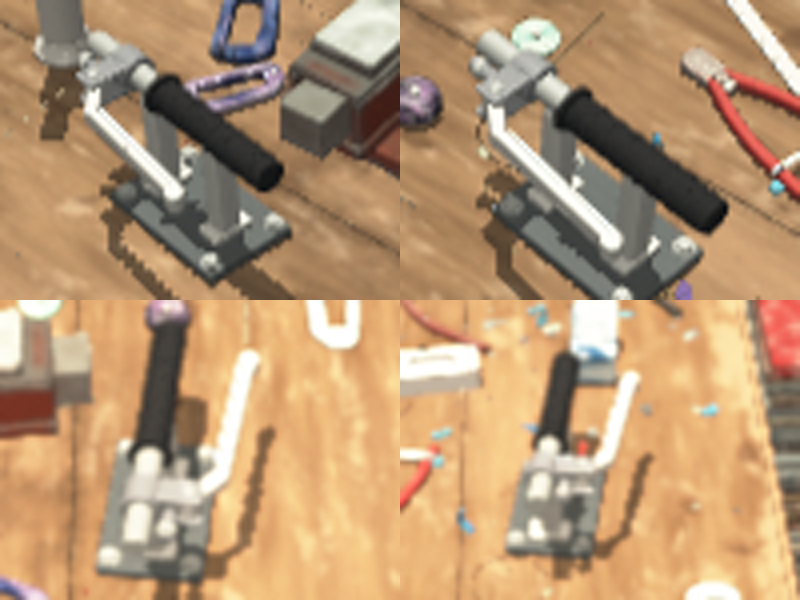

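The crops show the black grips and the white blades. The blade tips are at crop (177,195) and (612,240) in the scene view, and (252,355) and (632,377) in the side view. Next I'll cast rays.

```bash
cat > h.py <<'E'
from cell import *
import numpy as np, cv2
from scipy.spatial.transform import Rotation as R
K={"scene":(462.00348509,314.5616494,200.80956772),"side":(413.33302162,319.56811315,198.60343164)}
T={"scene":np.array([[0.61743511,-0.57027618,0.54181081,-0.19385465],[-0.78653365,-0.45788331,0.41437628,-0.61884621],[0.01177721,-0.6820029,-0.73125464,1.13148283]]),
"side":np.array([[-0.9995751,0.02785509,-0.00858553,0.56403603],[0.02526499,0.68108209,-0.73177105,1.10613636],[-0.0145361,-0.73167703,-0.68149646,1.14122885]])}
def cast(n,u,v,z):
    f,cx,cy=K[n]; d=T[n][:,:3]@[(u-cx)/f,(v-cy)/f,1]; o=T[n][:,3]
    return o+d*(z-o[2])/d[2]
def st():
    s=sense(); A=R.from_rotvec(s["ee_rot"]).as_matrix()
    print("t",round(s["t"],2),"p",np.round(s["position"]*1e3,1),"F",np.round(s["force"],1),"M",np.round(s["moment"],2),"gap",round(s["finger_gap"],3),"\nax",np.round(A,3).tolist(),"q",np.round(s["joint_positions"],3))
    return s["position"],A
E
python3 - <<'E'
from h import *
P={"L":[("scene",205,130,[(163,95),(268,172),(177,192)]),("side",275,215,[(150,153),(174,24),(252,55)])],
"R":[("scene",300,190,[(572-400,107),(312,217),(212,240)]),("side",280,135,[(150,142),(165,57),(232,77)])]}
for k,v in P.items():
  for n,ox,oy,pts in v:
    q=[cast(n,ox+(x+.5)/4-.5,oy+(y+.5)/4-.5,z)*1e3 for (x,y),z in zip(pts,(120,120,127))] if 0 else [cast(n,ox+(x+.5)/4-.5,oy+(y+.5)/4-.5,z)*1e3 for (x,y),z in zip(pts,(.12,.12,.127))]
    d=q[0]-q[1]; print(k,n,np.round(q,0)[:,:2].tolist(),"len",np.linalg.norm(d).round(),"yaw",np.degrees(np.arctan2(-d[0],d[1])).round(1))
st()
E
```

```text
L scene [[581.0, 265.0], [566.0, 136.0], [500.0, 171.0]] len 130.0 yaw -6.4
L side [[581.0, 262.0], [559.0, 120.0], [495.0, 165.0]] len 143.0 yaw -9.0
R scene [[558.0, -147.0], [537.0, -282.0], [473.0, -242.0]] len 136.0 yaw -9.0
R side [[557.0, -154.0], [538.0, -294.0], [471.0, -247.0]] len 141.0 yaw -7.6
t 0.1 p [204.3 510.4 209.2] F [-0.3  0.4  0. ] M [ 0.06 -0.01  0.01] gap 1.002 
ax [[-0.0, 0.372, 0.928], [-0.001, 0.928, -0.372], [-1.0, -0.001, -0.0]] q [ 1.123  0.3    1.522  0.     1.321 -0.067]
```

```bash
python3 - <<'E'
from h import *
P={"L":[("scene",205,130,[(98,113),(177,192)]),("side",275,215,[(223,180),(252,55)])],
"R":[("scene",300,190,[(98,126),(212,240)]),("side",280,135,[(208,158),(232,77)])]}
for k,v in P.items():
  for n,ox,oy,pts in v:
    q=[cast(n,ox+(x+.5)/4-.5,oy+(y+.5)/4-.5,.128)*1e3 for (x,y) in pts]
    d=q[0]-q[1]; print(k,n,np.round(q,0)[:,:2].tolist(),"len",np.linalg.norm(d).round(),"yaw",np.degrees(np.arctan2(-d[0],d[1])).round(1))
E
```

```text
L scene [[526.0, 283.0], [499.0, 170.0]] len 116.0 yaw -13.2
L side [[525.0, 297.0], [495.0, 166.0]] len 134.0 yaw -12.9
R scene [[504.0, -120.0], [472.0, -242.0]] len 126.0 yaw -14.9
R side [[502.0, -118.0], [471.0, -246.0]] len 131.0 yaw -13.4
```

Request:
move_arm(travel=[[0, -0.05, 0.08], [0, -0.1, 0.16], [0, -0.15, 0.25], [0, -0.2, 0.33], [0, -0.25, 0.42], [0, -0.3, 0.5], [0, -0.35, 0.58], [0, -0.4, 0.67], [0, -0.45, 0.75], [0, -0.5, 0.83], [0, -0.55, 0.92], [0, -0.6, 1.0]], roll=[0.035, 0.07, 0.105, 0.14, 0.175, 0.21, 0.245, 0.28, 0.315, 0.35, 0.39, 0.422], fingers=-1)

```text
t: 1.1
position: [0.3105, 0.3703, 0.209]
ee_rot: [1.312, 1.138, -1.314]
force: [-0.6, 0.0, -0.0]
finger_gap: 0.004
```

```bash
python3 - <<'E'
from h import *
p,A=st(); print(A.T@(np.array([.44,.202,.209])-p)/.15)
E
```

```text
t 1.1 p [310.5 370.3 209. ] F [-0.6  0.  -0. ] M [ 0.02 -0.04  0.03] gap 0.004 
ax [[-0.001, 0.99, -0.142], [-0.001, -0.142, -0.99], [-1.0, -0.001, 0.001]] q [ 0.797  0.152  1.704 -0.     1.287  0.94 ]
[8.25694844e-04 1.01383968e+00 9.88420910e-01]
```

Request:
move_arm(travel=[[0, 0.13, 0.13], [0, 0.26, 0.26], [0, 0.4, 0.4], [0, 0.54, 0.54], [0, 0.68, 0.68], [0, 0.81, 0.81], [0, 0.92, 0.92], [0, 1.0, 0.98], [0.2, 1.0, 0.98], [0.4, 1.0, 0.98], [0.6, 1.0, 0.98], [0.6, 1.0, 0.98]], roll=[0, 0, 0, 0, 0, 0, 0, 0, 0, 0, 0, 0])

```text
t: 2.1
position: [0.4355, 0.2023, 0.1142]
ee_rot: [1.306, 1.141, -1.322]
force: [-1.6, 0.8, -0.5]
finger_gap: 0.002
```

```bash
python3 - <<'E'
from h import *
st()
a=snapshot("scene")["color"][:,:,::-1];b=snapshot("side")["color"][:,:,::-1]; w=snapshot("wrist")["color"][:,:,::-1]
f=lambda im,x,y:cv2.resize(im[y:y+75,x:x+100],(400,300),interpolation=cv2.INTER_CUBIC)
cv2.imwrite("pics/z1.png",np.vstack([np.hstack([f(a,190,125),f(b,275,215)]),np.hstack([cv2.resize(w,(400,300)),f(a,160,100)])]))
st()
E
```

```text
t 2.1 p [435.5 202.3 114.2] F [-1.6  0.8 -0.5] M [-0.01  0.01 -0.03] gap 0.002 
ax [[-0.009, 0.99, -0.142], [-0.004, -0.142, -0.99], [-1.0, -0.008, 0.006]] q [ 3.590e-01  2.590e-01  1.813e+00 -1.000e-03  1.080e+00  5.020e-01]
t 2.25 p [438.6 203.7 120.6] F [-0.6 -0.5  0.8] M [ 0.01 -0.03  0.04] gap -0.003 
ax [[0.0, 0.99, -0.142], [-0.001, -0.142, -0.99], [-1.0, 0.0, 0.001]] q [ 3.600e-01  2.520e-01  1.805e+00 -1.000e-03  1.085e+00  5.020e-01]
```

View pics/z1.png

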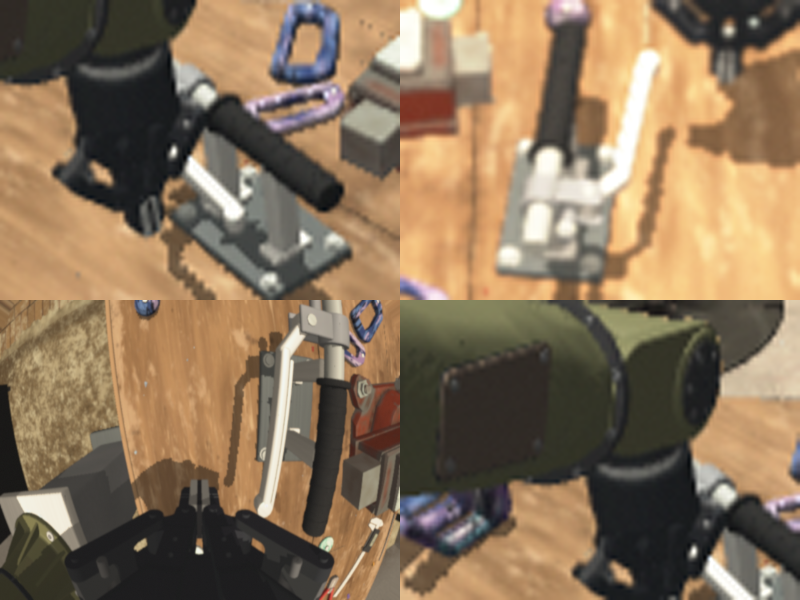

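Shut fingers are about 45 mm outside the left blade and level with the press point (wrist view: fingertip at (200,485), blade tip at (265,510)). Next I'll ease in.

Request:
move_arm(travel=[[0.02, 0.04, 0], [0.04, 0.08, 0], [0.04, 0.12, 0], [0.04, 0.16, 0], [0.04, 0.19, 0], [0.04, 0.22, 0], [0.04, 0.24, 0], [0.04, 0.25, 0], [0.04, 0.25, 0], [0.04, 0.25, 0]], roll=[0, 0, 0, 0, 0, 0, 0, 0, 0, 0])

```text
t: 3.08
position: [0.4756, 0.1984, 0.1145]
ee_rot: [1.312, 1.138, -1.314]
force: [-0.3, 0.5, -0.3]
finger_gap: -0.001
```

Request:
move_arm(travel=[[0, 0.01, 0], [0, 0.02, 0], [0, 0.03, 0], [0, 0.04, 0], [0, 0.05, 0], [0, 0.06, 0], [0, 0.07, 0], [0, 0.08, 0], [0, 0.09, 0], [0, 0.1, 0], [0, 0.1, 0], [0, 0.1, 0]], roll=[0, 0, 0, 0, 0, 0, 0, 0, 0, 0, 0, 0])

```text
t: 4.08
position: [0.4905, 0.1962, 0.1145]
ee_rot: [1.312, 1.138, -1.314]
force: [0.3, 0.5, 0.3]
finger_gap: -0.003
```

Request:
move_arm(travel=[[0, 0.01, 0], [0, 0.02, 0], [0, 0.03, 0], [0, 0.04, 0], [0, 0.05, 0], [0, 0.05, 0], [0, 0.05, 0]], roll=[0, 0, 0, 0, 0, 0, 0])

```text
t: 4.67
position: [0.498, 0.1952, 0.1144]
ee_rot: [1.312, 1.138, -1.314]
force: [-0.0, -1.1, 0.9]
finger_gap: 0.001
```

```bash
python3 - <<'E'
from h import *
p,A=st(); print("along",A[:,1]@(p-np.array([.4986,.194,.12]))*1e3)
E
```

```text
t 4.67 p [498.  195.2 114.4] F [-0.  -1.1  0.9] M [ 0.03 -0.01 -0.01] gap 0.001 
ax [[-0.0, 0.99, -0.142], [-0.001, -0.142, -0.99], [-1.0, 0.0, 0.001]] q [ 3.060e-01  3.660e-01  1.668e+00 -1.000e-03  1.108e+00  4.480e-01]
along -0.806618171309333
```

```bash
python3 - <<'E'
from h import *
b=snapshot("side")["color"][:,:,::-1]; w=snapshot("wrist")["color"][:,:,::-1]
f=lambda im,x,y:cv2.resize(im[y:y+75,x:x+100],(400,300),interpolation=cv2.INTER_CUBIC)
cv2.imwrite("pics/z2.png",np.hstack([f(b,275,215),cv2.resize(w[200:350,220:420],(400,300))]))
st()
E
```

```text
t 4.77 p [497.9 195.2 114.4] F [-0.8 -0.4 -0.5] M [-0.06  0.02  0.02] gap 0.005 
ax [[-0.0, 0.99, -0.142], [-0.001, -0.142, -0.99], [-1.0, -0.0, 0.001]] q [ 3.060e-01  3.650e-01  1.669e+00 -1.000e-03  1.108e+00  4.480e-01]
```

View pics/z2.png

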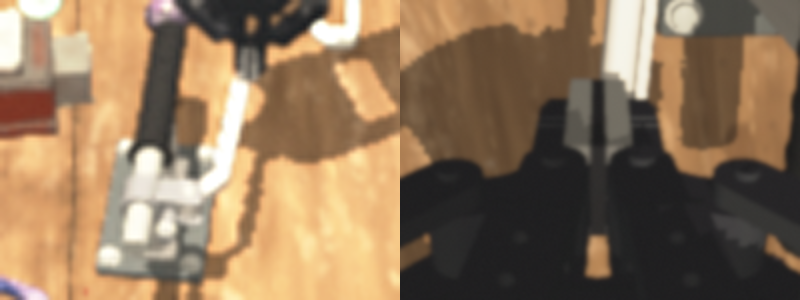

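The view is ambiguous: the blade runs up to the finger, but I feel no force. I'll check the geometry with the wrist calibration.

```bash
python3 - <<'E'
from h import *
p,A=st(); r=snapshot("wrist"); K=r["intrinsics"]; H=r["hand_eye"]; print(K[0,0],K[:2,2],np.round(H,3).tolist())
def proj(X):
    c=np.linalg.inv(H)@np.r_[X,1]; c=c[:3]; th=np.arccos(c[2]/np.linalg.norm(c)); d=c[:2]/max(1e-9,np.hypot(*c[:2])); q=K[:2,2]+K[0,0]*th*d
    return np.round((q-[220,200])*2,0)
for y in(-14.5,-8.5,0,8.5,14.5): print("tool y",y,[proj(np.array([x,y,z])/1e3).tolist() for x in(0,-19) for z in(-11,11)])
u=np.array([.233,.972,0]);n=np.array([.972,-.233,0]); P0=np.array([.4976,.194,.12])
for s in(-.025,0,.03,.06):
    print("s",s,[proj(A.T@(P0+s*u+n*o+np.array([0,0,h])-p)).tolist() for o,h in((0,.009),(.0125,.009),(0,-.009))])
E
```

```text
t 4.77 p [497.9 195.2 114.4] F [-0.8 -0.4 -0.5] M [-0.06  0.02  0.02] gap 0.005 
ax [[-0.0, 0.99, -0.142], [-0.001, -0.142, -0.99], [-1.0, -0.0, 0.001]] q [ 3.060e-01  3.650e-01  1.669e+00 -1.000e-03  1.108e+00  4.480e-01]
309.70691628693146 [318.63466705 201.42428541] [[0.0, -0.273, 0.962, -0.164], [1.0, -0.0, -0.0, 0.001], [0.0, 0.962, 0.273, -0.07], [0.0, 0.0, 0.0, 1.0]]
tool y -14.5 [[143.0, 46.0], [145.0, 116.0], [137.0, 71.0], [140.0, 147.0]]
tool y -8.5 [[164.0, 46.0], [166.0, 116.0], [160.0, 71.0], [162.0, 147.0]]
tool y 0 [[194.0, 46.0], [194.0, 116.0], [194.0, 71.0], [194.0, 147.0]]
tool y 8.5 [[224.0, 46.0], [223.0, 116.0], [228.0, 71.0], [226.0, 147.0]]
tool y 14.5 [[246.0, 46.0], [244.0, 116.0], [251.0, 71.0], [248.0, 147.0]]
s -0.025 [[186.0, 186.0], [230.0, 189.0], [187.0, 154.0]]
s 0 [[194.0, 107.0], [240.0, 111.0], [194.0, 81.0]]
s 0.03 [[205.0, -0.0], [254.0, 4.0], [204.0, -18.0]]
s 0.06 [[217.0, -120.0], [268.0, -114.0], [215.0, -125.0]]
```

```bash
python3 - <<'E'
from h import *
def pj(n,X,ox,oy):
    f,cx,cy=K[n]; c=T[n][:,:3].T@(np.array(X)-T[n][:,3]); return np.round((np.array([cx+f*c[0]/c[2]-ox,cy+f*c[1]/c[2]-oy])+.5)*4-.5)
for z in (.114,.124,.134): print(z,"side now",pj("side",[.498,.1952,z],275,215))
for z in (.118,.128,.138): print(z,"z1 scene",pj("scene",[.4375,.203,z],190,125),"z1 side",pj("side",[.4375,.203,z],275,215))
E
```

```text
0.114 side now [250.  92.]
0.124 side now [250.  84.]
0.134 side now [250.  76.]
0.118 z1 scene [151. 246.] z1 side [324.  94.]
0.128 z1 scene [150. 237.] z1 side [325.  86.]
0.138 z1 scene [148. 228.] z1 side [325.  78.]
```

All the views agree that the physical fingertips sit about 15 mm above the nominal TCP. The fingers are therefore still above the blade with nothing touched. I'll back off, lower 16 mm and approach again.

Request:
move_arm(travel=[[0, -0.05, 0], [0, -0.1, 0], [0, -0.14, 0], [0, -0.16, 0], [0, -0.16, 0], [0.03, -0.16, 0], [0.06, -0.16, 0], [0.09, -0.16, 0], [0.11, -0.16, 0], [0.11, -0.16, 0], [0.11, -0.16, 0]], roll=[0, 0, 0, 0, 0, 0, 0, 0, 0, 0, 0])

```text
t: 5.73
position: [0.4741, 0.1985, 0.0976]
ee_rot: [1.312, 1.138, -1.314]
force: [-0.2, -0.6, -0.6]
finger_gap: -0.001
```

Request:
move_arm(travel=[[0, 0.02, 0], [0, 0.04, 0], [0, 0.06, 0], [0, 0.08, 0], [0, 0.1, 0], [0, 0.12, 0], [0, 0.14, 0], [0, 0.16, 0], [0, 0.17, 0], [0, 0.17, 0], [0, 0.17, 0]], roll=[0, 0, 0, 0, 0, 0, 0, 0, 0, 0, 0])

```text
t: 6.65
position: [0.4993, 0.1949, 0.0976]
ee_rot: [1.312, 1.138, -1.314]
force: [-2.1, -1.9, 1.7]
finger_gap: -0.003
```

```bash
python3 - <<'E'
from h import *
st()
b=snapshot("side")["color"][:,:,::-1]; w=snapshot("wrist")["color"][:,:,::-1]
F=[sense()["force"]]
for i in range(6): snapshot("side"); F.append(sense()["force"])
print("meanF",np.mean(F,0))
f=lambda im,x,y:cv2.resize(im[y:y+75,x:x+100],(400,300),interpolation=cv2.INTER_CUBIC)
cv2.imwrite("pics/z3.png",np.hstack([f(b,275,215),cv2.resize(w[200:350,220:420],(400,300))]))
E
```

```text
t 6.65 p [499.3 194.9  97.6] F [-2.1 -1.9  1.7] M [-0.22  0.39 -0.03] gap -0.003 
ax [[-0.001, 0.99, -0.142], [-0.001, -0.142, -0.99], [-1.0, -0.001, 0.001]] q [ 3.040e-01  3.900e-01  1.678e+00 -1.000e-03  1.074e+00  4.470e-01]
meanF [-2.59354107 -1.19072758  0.66321873]
```

View pics/z3.png

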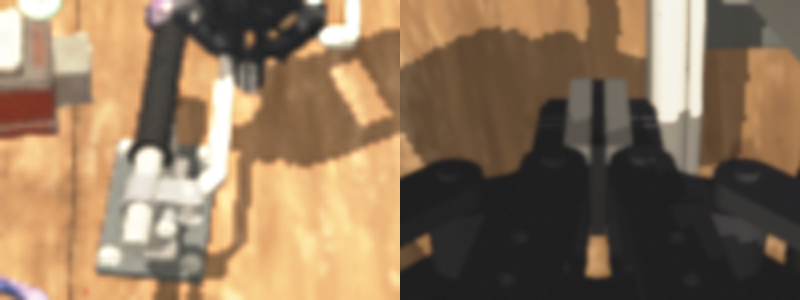

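Now the finger's back is bearing on the outer face at about 2.6 N. The blade edge has moved from about 210 to 250 px in the wrist crop, roughly 12 mm of press. I'll continue in small steps.

Request:
move_arm(travel=[[0, 0.01, 0], [0, 0.02, 0], [0, 0.03, 0], [0, 0.04, 0], [0, 0.04, 0], [0, 0.04, 0]], roll=[0, 0, 0, 0, 0, 0])

```text
t: 7.55
position: [0.5053, 0.194, 0.0976]
ee_rot: [1.312, 1.138, -1.314]
force: [-2.1, -1.2, 1.1]
finger_gap: -0.003
```

Request:
move_arm(travel=[[0, 0.005, 0], [0, 0.01, 0], [0, 0.015, 0], [0, 0.02, 0], [0, 0.02, 0], [0, 0.02, 0]], roll=[0, 0, 0, 0, 0, 0])

```text
t: 8.05
position: [0.5073, 0.1936, 0.0974]
ee_rot: [1.31, 1.14, -1.316]
force: [-11.3, -1.9, 6.0]
finger_gap: -0.0
```

Request:
move_arm(travel=[[0, 0.005, 0], [0, 0.01, 0], [0, 0.015, 0], [0, 0.02, 0], [0, 0.02, 0], [0, 0.02, 0]], roll=[0, 0, 0, 0, 0, 0])

```text
t: 8.55
position: [0.5083, 0.1933, 0.0972]
ee_rot: [1.307, 1.143, -1.32]
force: [-19.4, -2.3, 10.0]
finger_gap: -0.003
```

```bash
python3 - <<'E'
from h import *
st()
b=snapshot("side")["color"][:,:,::-1]; w=snapshot("wrist")["color"][:,:,::-1];a=snapshot("scene")["color"][:,:,::-1]
f=lambda im,x,y:cv2.resize(im[y:y+75,x:x+100],(400,300),interpolation=cv2.INTER_CUBIC)
cv2.imwrite("pics/z4.png",np.vstack([np.hstack([f(b,275,215),f(a,190,125)]),cv2.resize(w[125:350,170:470],(800,300))[:,:]]))
E
```

```text
t 8.55 p [508.3 193.3  97.2] F [-19.4  -2.3  10. ] M [-0.31  3.15 -0.01] gap -0.003 
ax [[-0.008, 0.99, -0.141], [-0.002, -0.141, -0.99], [-1.0, -0.008, 0.003]] q [0.296 0.41  1.65  0.    1.089 0.437]
```

View pics/z4.png

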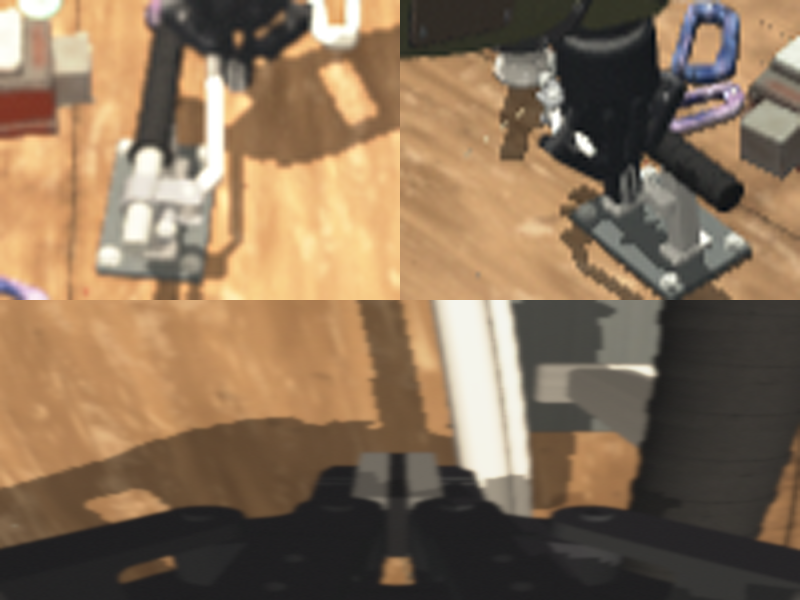

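The left lever came hard up with a clear gap to its grip (blade edge at 530, grip from 640 in the wrist crop), so it is the one that stops short, at about 20 N. I'll release it fully and go to the right stand.

Request:
move_arm(travel=[[0, -0.02, 0], [0, -0.05, 0], [0, -0.09, 0], [0, -0.13, 0], [0, -0.18, 0], [0, -0.23, 0], [0, -0.28, 0], [0, -0.32, 0], [0, -0.34, 0], [0, -0.35, 0], [0, -0.35, 0], [0, -0.35, 0]], roll=[0, 0, 0, 0, 0, 0, 0, 0, 0, 0, 0, 0])

```text
t: 9.7
position: [0.4565, 0.2007, 0.0977]
ee_rot: [1.307, 1.142, -1.32]
force: [0.2, 0.4, 0.8]
finger_gap: 0.003
```

```bash
python3 - <<'E'
from h import *
st()
w=snapshot("side")["color"][:,:,::-1]; cv2.imwrite("pics/out.png",w)
b=cv2.imread("pics/side0.png"); 
def wh(im):
    c=im[220:275,300:345].astype(int); m=(c.min(2)>215); ys,xs=np.where(m); return [(y+220,round(xs[ys==y].mean()+300,1)) for y in range(12,42,6) if (ys==y).any()]
print(wh(b)); print(wh(w))
E
```

```text
t 9.7 p [456.5 200.7  97.7] F [0.2 0.4 0.8] M [-0.02 -0.05 -0.04] gap 0.003 
ax [[-0.008, 0.99, -0.141], [-0.002, -0.141, -0.99], [-1.0, -0.007, 0.003]] q [3.400e-01 3.190e-01 1.778e+00 1.000e-03 1.053e+00 4.820e-01]
[(232, np.float64(335.5)), (238, np.float64(334.5)), (244, np.float64(332.5)), (250, np.float64(326.4)), (256, np.float64(321.0))]
[(232, np.float64(334.5)), (238, np.float64(334.5)), (244, np.float64(332.5)), (250, np.float64(326.4)), (256, np.float64(319.7))]
```

The left lever is back at its rest position. Moving to the right stand.

Request:
move_arm(travel=[[0, -0.01, 0.06], [0, -0.03, 0.14], [0, -0.03, 0.23], [0, -0.02, 0.32], [0, 0.0, 0.41], [0, 0.01, 0.5], [0, 0.02, 0.6], [0, 0.03, 0.7], [0, 0.04, 0.8], [0, 0.05, 0.88], [0, 0.06, 0.92], [0, 0.06, 0.92]], roll=[0, 0, 0, 0, 0, 0, 0, 0, 0, 0, 0, 0])

```text
t: 10.75
position: [0.4458, 0.0614, 0.0981]
ee_rot: [1.309, 1.141, -1.321]
force: [1.0, -0.1, 0.5]
finger_gap: -0.001
```

Request:
move_arm(travel=[[0, 0, 0.08], [0, 0, 0.16], [0, 0, 0.24], [0, 0.01, 0.32], [0, 0.01, 0.41], [0, 0.02, 0.5], [0, 0.02, 0.6], [0, 0.02, 0.7], [0, 0.03, 0.8], [0, 0.03, 0.88], [0, 0.03, 0.92], [0, 0.03, 0.92]], roll=[0, 0, 0, 0, 0, 0, 0, 0, 0, 0, 0, 0])

```text
t: 11.75
position: [0.4303, -0.0763, 0.0985]
ee_rot: [1.309, 1.141, -1.322]
force: [-0.3, -0.2, 0.1]
finger_gap: 0.002
```

```bash
python3 - <<'E'
from h import *
p,A=st(); print(A.T@(np.array([.428,-.213,.096])-p)/.15)
E
```

```text
t 11.75 p [430.3 -76.3  98.5] F [-0.3 -0.2  0.1] M [ 0.01  0.01 -0.01] gap 0.002 
ax [[-0.008, 0.99, -0.144], [-0.002, -0.144, -0.99], [-1.0, -0.007, 0.003]] q [-0.257  0.191  1.941 -0.005  1.016 -0.11 ]
[0.01859719 0.11613969 0.90400302]
```

Request:
move_arm(travel=[[0, 0.01, 0.08], [0, 0.02, 0.16], [0, 0.03, 0.24], [0, 0.04, 0.32], [0, 0.05, 0.41], [0, 0.06, 0.5], [0, 0.07, 0.6], [0.01, 0.08, 0.7], [0.02, 0.09, 0.8], [0.02, 0.1, 0.87], [0.02, 0.11, 0.9], [0.02, 0.11, 0.9]], roll=[0, 0, 0, 0, 0, 0, 0, 0, 0, 0, 0, 0])

```text
t: 12.75
position: [0.4274, -0.2125, 0.0958]
ee_rot: [1.31, 1.141, -1.322]
force: [1.4, -0.2, 0.1]
finger_gap: 0.003
```

```bash
python3 - <<'E'
from h import *
p,A=st()
b=snapshot("side")["color"][:,:,::-1]; w=snapshot("wrist")["color"][:,:,::-1]
print("along",A[:,1]@(p-np.array([.473,-.219,.12]))*1e3)
f=lambda im,x,y:cv2.resize(im[y:y+75,x:x+100],(400,300),interpolation=cv2.INTER_CUBIC)
cv2.imwrite("pics/z5.png",np.hstack([f(b,280,135),cv2.resize(w[125:350,170:470],(400,300))]))
E
```

```text
t 12.75 p [ 427.4 -212.5   95.8] F [ 1.4 -0.2  0.1] M [ 0.06 -0.06 -0.06] gap 0.003 
ax [[-0.008, 0.989, -0.145], [-0.002, -0.145, -0.989], [-1.0, -0.007, 0.003]] q [-0.535  0.277  1.839 -0.007  1.031 -0.386]
along -45.86983634319503
```

View pics/z5.png

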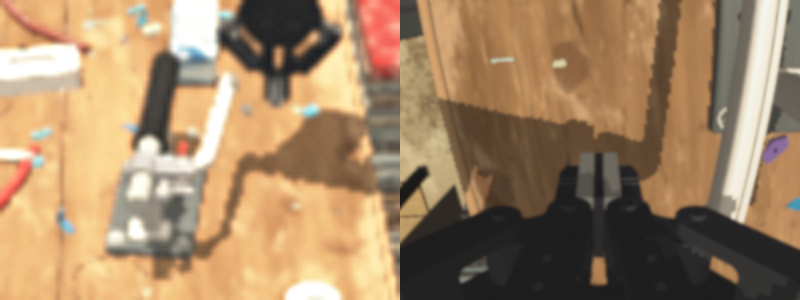

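The right lever is at rest, with the fingers about 30 mm outside its face and level with its press point. Pressing now.

Request:
move_arm(travel=[[0, 0.02, 0], [0, 0.05, 0], [0, 0.08, 0], [0, 0.11, 0], [0, 0.14, 0], [0, 0.17, 0], [0, 0.2, 0], [0, 0.22, 0], [0, 0.24, 0], [0, 0.26, 0], [0, 0.27, 0], [0, 0.27, 0]], roll=[0, 0, 0, 0, 0, 0, 0, 0, 0, 0, 0, 0])

```text
t: 13.85
position: [0.4674, -0.2176, 0.0954]
ee_rot: [1.309, 1.141, -1.322]
force: [-1.8, -0.5, -0.3]
finger_gap: 0.002
```

Request:
move_arm(travel=[[0, 0.01, 0], [0, 0.02, 0], [0, 0.03, 0], [0, 0.04, 0], [0, 0.05, 0], [0, 0.06, 0], [0, 0.07, 0], [0, 0.08, 0], [0, 0.08, 0], [0, 0.08, 0]], roll=[0, 0, 0, 0, 0, 0, 0, 0, 0, 0])

```text
t: 14.68
position: [0.4793, -0.2193, 0.0952]
ee_rot: [1.309, 1.142, -1.322]
force: [-2.0, -1.2, 0.9]
finger_gap: -0.004
```

Request:
move_arm(travel=[[0, 0.01, 0], [0, 0.02, 0], [0, 0.03, 0], [0, 0.04, 0], [0, 0.05, 0], [0, 0.06, 0], [0, 0.06, 0], [0, 0.06, 0]], roll=[0, 0, 0, 0, 0, 0, 0, 0])

```text
t: 15.35
position: [0.4883, -0.2206, 0.0952]
ee_rot: [1.309, 1.142, -1.322]
force: [-3.6, -2.1, 1.4]
finger_gap: -0.006
```

Request:
move_arm(travel=[[0, 0.01, 0], [0, 0.02, 0], [0, 0.03, 0], [0, 0.04, 0], [0, 0.05, 0], [0, 0.06, 0], [0, 0.06, 0], [0, 0.06, 0]], roll=[0, 0, 0, 0, 0, 0, 0, 0])

```text
t: 16.02
position: [0.4973, -0.2219, 0.0951]
ee_rot: [1.309, 1.142, -1.322]
force: [-3.5, -2.2, 1.3]
finger_gap: 0.0
```

Request:
move_arm(travel=[[0, 0.005, 0], [0, 0.01, 0], [0, 0.015, 0], [0, 0.02, 0], [0, 0.02, 0], [0, 0.02, 0]], roll=[0, 0, 0, 0, 0, 0])

```text
t: 16.52
position: [0.499, -0.2222, 0.0948]
ee_rot: [1.308, 1.144, -1.324]
force: [-14.9, -1.7, 5.9]
finger_gap: -0.001
```

Request:
move_arm(travel=[[0, 0.005, 0], [0, 0.01, 0], [0, 0.01, 0], [0, 0.01, 0]], roll=[0, 0, 0, 0])

```text
t: 16.85
position: [0.4991, -0.2223, 0.0947]
ee_rot: [1.307, 1.147, -1.327]
force: [-16.4, -1.0, 7.8]
finger_gap: -0.004
```

```bash
python3 - <<'E'
from h import *
p,A=st()
b=snapshot("side")["color"][:,:,::-1]; w=snapshot("wrist")["color"][:,:,::-1]
f=lambda im,x,y:cv2.resize(im[y:y+75,x:x+100],(400,300),interpolation=cv2.INTER_CUBIC)
cv2.imwrite("pics/z6.png",np.hstack([f(b,280,135),cv2.resize(w[125:350,170:470],(400,300))]))
E
```

```text
t 16.85 p [ 499.1 -222.3   94.7] F [-16.4  -1.    7.8] M [-0.12  2.52  0.04] gap -0.004 
ax [[-0.015, 0.989, -0.144], [-0.0, -0.144, -0.99], [-1.0, -0.015, 0.003]] q [-0.482  0.421  1.641 -0.008  1.092 -0.334]
```

View pics/z6.png

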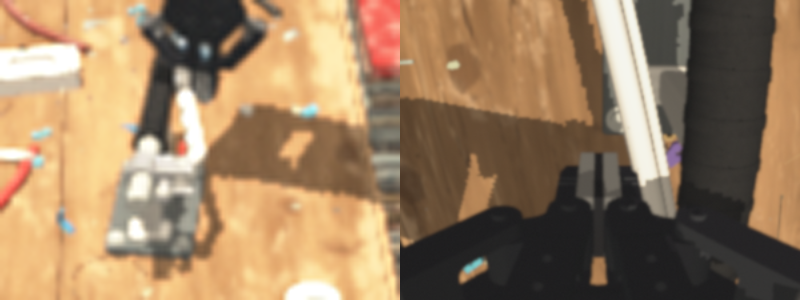

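The right lever ran about 40 mm before its hard stop, with the blade's free end up to the grip (wrist crop (675,190) against the grip edge at 685). It is the full-travel lever. I'll release it, check it has sprung out, and return to the left.

Request:
move_arm(travel=[[0, -0.02, 0], [0, -0.06, 0], [0, -0.11, 0], [0, -0.16, 0], [0, -0.22, 0], [0, -0.28, 0], [0, -0.34, 0], [0, -0.4, 0], [0, -0.45, 0], [0, -0.48, 0], [0, -0.48, 0], [0, -0.48, 0]], roll=[0, 0, 0, 0, 0, 0, 0, 0, 0, 0, 0, 0])

```text
t: 17.95
position: [0.4279, -0.2121, 0.096]
ee_rot: [1.307, 1.147, -1.327]
force: [1.3, -0.5, 0.2]
finger_gap: -0.004
```

```bash
python3 - <<'E'
from h import *
p,A=st()
w=snapshot("side")["color"][:,:,::-1]; b=cv2.imread("pics/side0.png")
def wh(im):
    c=im[150:178,325:345].astype(int); ys,xs=np.where(c.min(2)>205); return [(y+150,round(xs[ys==y].mean()+325,1)) for y in range(2,28,4) if (ys==y).any()]
print(wh(b)); print(wh(w)); print(A.T@(np.array([.4565,.2007,.096])-p)/.15)
E
```

```text
t 17.95 p [ 427.9 -212.1   96. ] F [ 1.3 -0.5  0.2] M [-0.01  0.02  0.01] gap -0.004 
ax [[-0.014, 0.989, -0.144], [-0.001, -0.144, -0.99], [-1.0, -0.014, 0.003]] q [-0.532  0.281  1.833 -0.009  1.039 -0.383]
[(156, np.float64(336.5)), (160, np.float64(335.0)), (164, np.float64(334.0)), (168, np.float64(333.0)), (172, np.float64(331.5)), (176, np.float64(327.0))]
[(156, np.float64(335.5)), (160, np.float64(335.0)), (164, np.float64(333.5)), (168, np.float64(333.0)), (172, np.float64(331.5)), (176, np.float64(327.0))]
[-0.00438769 -0.20809557 -2.7504166 ]
```

The right lever is back at rest. Returning to the left.

Request:
move_arm(travel=[[0, -0.01, -0.06], [0, -0.02, -0.14], [0, -0.03, -0.23], [0, -0.04, -0.32], [0, -0.05, -0.41], [0, -0.06, -0.5], [0, -0.07, -0.6], [0, -0.08, -0.7], [0, -0.09, -0.8], [0, -0.1, -0.88], [0, -0.1, -0.92], [0, -0.1, -0.92]], roll=[0, 0, 0, 0, 0, 0, 0, 0, 0, 0, 0, 0])

```text
t: 19.0
position: [0.4332, -0.0719, 0.0958]
ee_rot: [1.306, 1.148, -1.325]
force: [0.2, -0.6, -1.1]
finger_gap: -0.001
```

Request:
move_arm(travel=[[0, -0.01, -0.06], [0, -0.02, -0.14], [0, -0.03, -0.23], [0, -0.04, -0.32], [0, -0.05, -0.41], [0, -0.06, -0.5], [0, -0.07, -0.6], [0, -0.08, -0.7], [0, -0.09, -0.8], [0, -0.1, -0.88], [0, -0.1, -0.92], [0, -0.1, -0.92]], roll=[0, 0, 0, 0, 0, 0, 0, 0, 0, 0, 0, 0])

```text
t: 20.0
position: [0.4379, 0.0677, 0.0956]
ee_rot: [1.305, 1.148, -1.324]
force: [-0.7, -0.3, 0.3]
finger_gap: 0.001
```

```bash
python3 - <<'E'
from h import *
p,A=st(); print(A.T@(np.array([.4565,.2007,.096])-p)/.15)
E
```

```text
t 20.0 p [437.9  67.7  95.6] F [-0.7 -0.3  0.3] M [-0.04  0.    0.03] gap 0.001 
ax [[-0.014, 0.99, -0.141], [-0.0, -0.141, -0.99], [-1.0, -0.014, 0.002]] q [7.000e-02 2.120e-01 1.923e+00 1.000e-03 1.021e+00 2.120e-01]
[-0.00483461 -0.00286081 -0.89549054]
```

Request:
move_arm(travel=[[0, 0, -0.06], [0, 0, -0.14], [0, 0, -0.23], [0, 0, -0.32], [0, 0, -0.41], [0, 0, -0.5], [0, 0, -0.6], [0, 0, -0.7], [0, 0, -0.8], [0, 0, -0.87], [0, 0, -0.9], [0, 0, -0.9]], roll=[0, 0, 0, 0, 0, 0, 0, 0, 0, 0, 0, 0])

```text
t: 21.0
position: [0.457, 0.2018, 0.0951]
ee_rot: [1.304, 1.149, -1.324]
force: [-0.2, -0.6, -0.4]
finger_gap: 0.001
```

Request:
move_arm(travel=[[0, 0.02, 0], [0, 0.05, 0], [0, 0.09, 0], [0, 0.13, 0], [0, 0.17, 0], [0, 0.21, 0], [0, 0.24, 0], [0, 0.26, 0], [0, 0.28, 0], [0, 0.29, 0], [0, 0.29, 0], [0, 0.29, 0]], roll=[0, 0, 0, 0, 0, 0, 0, 0, 0, 0, 0, 0])

```text
t: 22.0
position: [0.5, 0.1956, 0.0944]
ee_rot: [1.304, 1.149, -1.324]
force: [-1.9, -0.5, -1.1]
finger_gap: -0.003
```

Request:
move_arm(travel=[[0, 0.01, 0], [0, 0.02, 0], [0, 0.03, 0], [0, 0.04, 0], [0, 0.05, 0], [0, 0.055, 0], [0, 0.06, 0], [0, 0.065, 0], [0, 0.07, 0], [0, 0.07, 0], [0, 0.07, 0], [0, 0.07, 0]], roll=[0, 0, 0, 0, 0, 0, 0, 0, 0, 0, 0, 0])

```text
t: 23.0
position: [0.5075, 0.1942, 0.0939]
ee_rot: [1.299, 1.153, -1.33]
force: [-26.9, -2.1, 12.5]
finger_gap: -0.002
```

```bash
python3 - <<'E'
from h import *
st()
b=snapshot("side")["color"][:,:,::-1]; w=snapshot("wrist")["color"][:,:,::-1];a=snapshot("scene")["color"][:,:,::-1]
f=lambda im,x,y:cv2.resize(im[y:y+75,x:x+100],(400,300),interpolation=cv2.INTER_CUBIC)
cv2.imwrite("pics/z7.png",np.vstack([np.hstack([f(b,275,215),f(b,280,135)]),np.hstack([cv2.resize(w[125:350,170:470],(400,300)),cv2.resize(a[100:300,180:447],(400,300))])]))
st()
E
```

```text
t 23.0 p [507.5 194.2  93.9] F [-26.9  -2.1  12.5] M [-0.32  4.25  0.05] gap -0.002 
ax [[-0.022, 0.99, -0.14], [-0.002, -0.14, -0.99], [-1.0, -0.022, 0.005]] q [0.296 0.421 1.644 0.006 1.098 0.434]
t 23.15 p [507.5 194.2  93.9] F [-26.3  -1.8  12.5] M [-0.33  4.22  0.04] gap -0.003 
ax [[-0.022, 0.99, -0.14], [-0.002, -0.14, -0.99], [-1.0, -0.022, 0.005]] q [0.296 0.421 1.644 0.006 1.098 0.434]
```

View pics/z7.png

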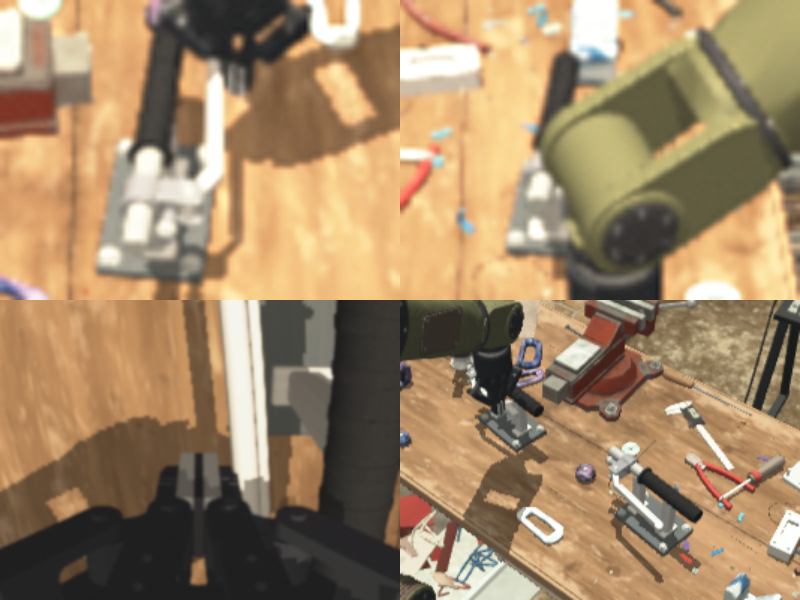

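Everything is as wanted, though about 27 N is more than needed, so I'll ease the push a little.

Request:
move_arm(travel=[[0, 0.006, 0], [0, 0.006, 0], [0, 0.006, 0], [0, 0.006, 0], [0, 0.006, 0], [0, 0.006, 0]], roll=[0, 0, 0, 0, 0, 0])

```text
t: 23.65
position: [0.5066, 0.1943, 0.094]
ee_rot: [1.296, 1.156, -1.333]
force: [-20.7, -2.0, 10.4]
finger_gap: 0.002
```

```bash
python3 - <<'E'
from h import *
for i in range(6): snapshot("side")
st(); print(close_job())
E
```

```text
t 23.95 p [506.6 194.3  94. ] F [-20.8  -0.3  10.5] M [-0.2   3.16  0.02] gap 0.0 
ax [[-0.026, 0.99, -0.14], [-0.002, -0.14, -0.99], [-1.0, -0.026, 0.006]] q [0.296 0.421 1.643 0.007 1.103 0.433]
the job is handed in; nothing more can be done
None
```

Both levers were checked left then right. The left one stops clear of its bar, and I handed the job in at 24 s with the fingers still pressing it against its stop.

- **Left lever:** it came up hard after about 21 mm with a clear gap to the grip. I let it spring out, and a side image matched its original position.
- **Right lever:** it ran about 40 mm, all the way in to its grip. I let it out again, and the side image matched its rest position.
- **Final hold:** I pressed the left lever again, which briefly reached about 27 N along the push (about 30 N in all). I eased that to a steady 21 N, against about 3 N for the return spring alone. The last scene view showed the right lever out and the nearby bystanders I could see undisturbed.

- **First approach too high:** the real fingertips sit about 15 mm behind the stated tool point. My first approach to the left lever therefore passed over the blade without touching it; I saw this in the pictures and lowered the tool.
- **Upward force unexplained:** the presses also showed an upward force of about half the push. I put this down to friction on the blade. The images showed no contact with the bars, but I did not measure that separately.

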